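# Line up the wound coils for core assembly

### The job

Stand the four wound coils upright on the green marks of the wooden strip, one centred on each mark, in order of size, with the biggest on the mark next to the finished yellow transformer and the smallest at the tape roll's end. Set each one down gently rather than dropping it, and leave the transformer and the tape roll where they are.

Things in the scene. Friction and masses are not known exactly. Their poses are not given: they have to be found in the camera images.
- coil_small: Wound transformer coil number 1 of 4 in size: an upright block 30 mm along its x by 38 mm along its y, 42 mm tall, flat sides wrapped in white paper, a thin yellow plastic flange flush at top and bottom, and a rectangular core window running through it from top to bottom; about 120 g. Starts standing upright on the bench. Origin: centre of its underside; z up.
- coil_medium: Wound transformer coil number 2 of 4 in size: an upright block 36 mm along its x by 44 mm along its y, 56 mm tall, flat sides wrapped in white paper, a thin yellow plastic flange flush at top and bottom, and a rectangular core window running through it from top to bottom; about 200 g. Starts standing upright on the bench. Origin: centre of its underside; z up.
- coil_large: Wound transformer coil number 3 of 4 in size: an upright block 42 mm along its x by 50 mm along its y, 70 mm tall, flat sides wrapped in white paper, a thin yellow plastic flange flush at top and bottom, and a rectangular core window running through it from top to bottom; about 320 g. Starts standing upright on the bench. Origin: centre of its underside; z up.
- coil_largest: Wound transformer coil number 4 of 4 in size: an upright block 48 mm along its x by 56 mm along its y, 84 mm tall, flat sides wrapped in white paper, a thin yellow plastic flange flush at top and bottom, and a rectangular core window running through it from top to bottom; about 460 g. Starts standing upright on the bench. Origin: centre of its underside; z up.
- mark1: Green square mark, 64 x 64 mm, 2 mm thick, fixed on a light wooden strip (110 x 370 mm, 8 mm thick) that lies on the bench; number 1 of four in one row (an end of the row), spaced 90 mm along the marks' own y. Its upper face is 10 mm above the bench. Origin: centre of its underside, 2 mm below its upper face; x across the strip, y along the row towards mark 4.
- mark2: Green square mark, 64 x 64 mm, 2 mm thick, fixed on a light wooden strip (110 x 370 mm, 8 mm thick) that lies on the bench; number 2 of four in one row, spaced 90 mm along the marks' own y. Its upper face is 10 mm above the bench. Origin: centre of its underside, 2 mm below its upper face; x across the strip, y along the row towards mark 4.
- mark3: Green square mark, 64 x 64 mm, 2 mm thick, fixed on a light wooden strip (110 x 370 mm, 8 mm thick) that lies on the bench; number 3 of four in one row, spaced 90 mm along the marks' own y. Its upper face is 10 mm above the bench. Origin: centre of its underside, 2 mm below its upper face; x across the strip, y along the row towards mark 4.
- mark4: Green square mark, 64 x 64 mm, 2 mm thick, fixed on a light wooden strip (110 x 370 mm, 8 mm thick) that lies on the bench; number 4 of four in one row (an end of the row), spaced 90 mm along the marks' own y. Its upper face is 10 mm above the bench. Origin: centre of its underside, 2 mm below its upper face; x across the strip, y along the row towards mark 4.
- transformer: Finished transformer, loose: yellow block in a bare steel core with a black terminal strip on top, 50 x 74 mm, 70 mm tall, 750 g. Stands on the bench just past one end of the row, about 115 mm from the centre of the end mark; which end varies. Origin: centre of its underside. It stays where it is.
- tape_roll: Roll of white tape on a brown core, loose, lying flat, 80 mm across, 29 mm high. Lies on the bench just past the other end of the row. Origin: centre of its underside. It stays where it is.
Not all that is in view belongs to the job. What is shaped like the coil_large but blue is not meant.

How it is judged:
At the end, for the whole second after the job is handed in: All four coils stand upright (within 0.1 rad) and at rest on the marks, each within 12 mm of its mark's centre, in order of size along the row, the biggest on the end mark next to the transformer and the smallest on the end mark next to the tape roll; all released (angle between each of coil_small, coil_medium, coil_large, coil_largest's own z axis and vertical below 0.1 rad and height (world z) of coil_small between 0.006 and 0.014 m and linear speed of each of coil_small, coil_medium, coil_large, coil_largest below 0.02 m/s and angular speed of each of coil_small, coil_medium, coil_large, coil_largest below 0.1 rad/s and height (world z) of coil_medium between 0.006 and 0.014 m and height (world z) of coil_large between 0.006 and 0.014 m and height (world z) of coil_largest between 0.006 and 0.014 m and ((horizontal distance between transformer and mark1 below 0.19 m and horizontal distance between coil_largest and mark1 below 0.012 m and z of coil_largest in the frame of mark1 below 0.006 m and horizontal distance between coil_large and mark2 below 0.012 m and z of coil_large in the frame of mark2 below 0.006 m and horizontal distance between coil_medium and mark3 below 0.012 m and z of coil_medium in the frame of mark3 below 0.006 m and horizontal distance between coil_small and mark4 below 0.012 m and z of coil_small in the frame of mark4 below 0.006 m) or (horizontal distance between transformer and mark4 below 0.19 m and horizontal distance between coil_small and mark1 below 0.012 m and z of coil_small in the frame of mark1 below 0.006 m and horizontal distance between coil_medium and mark2 below 0.012 m and z of coil_medium in the frame of mark2 below 0.006 m and horizontal distance between coil_large and mark3 below 0.012 m and z of coil_large in the frame of mark3 below 0.006 m and horizontal distance between coil_largest and mark4 below 0.012 m and z of coil_largest in the frame of mark4 below 0.006 m))); the robot touches nothing.
It fails at once if the finished transformer is pushed more than 15 mm from its place (distance of transformer from where it was at the start of the episode above 0.015 m).
It fails at once if the tape roll is pushed more than 15 mm from its place (distance of tape_roll from where it was at the start of the episode above 0.015 m).
It fails at once if a coil is dropped or slammed down (faster than 0.7 m/s within 40 mm of the bench) ((height (world z) of coil_small below 0.04 m and linear speed of coil_small above 0.7 m/s) or (height (world z) of coil_medium below 0.04 m and linear speed of coil_medium above 0.7 m/s) or (height (world z) of coil_large below 0.04 m and linear speed of coil_large above 0.7 m/s) or (height (world z) of coil_largest below 0.04 m and linear speed of coil_largest above 0.7 m/s)).
It also fails if it takes over 120 s, if anything falls off the work surface, if the arm or the gripper's body presses on something with over 40 N, if the wrist force passes 120 N, or if a joint passes its speed limit or range.

### The arm

A 6-joint arm with a two-finger parallel gripper is mounted at the origin on the work surface. World frame = base frame: x ahead of the robot, y to its left, z up, the work surface at z = 0. Lengths are in m, angles in rad, forces in N, time in s.
With the tool pointing down it reaches from about 0.25 to 0.725 m from the base axis. Payload 4 kg.
Tool frame: the origin (TCP) lies on the centre line of the jaws, within the pads' length; the fingertips stand 14 mm ahead of it and the grasp point (between the pads) lies 5 mm behind it; z points along the fingers, x is the direction in which the jaws open and shut, and the axes are right-handed (so a half turn about z gives the same grasp; the last joint's range is limited). The gripper opens to 85 mm and grips with 20 to 120 N. Pads are 22 mm wide; open, the fingers measure 114 mm over their backs; the gripper's body (76 mm by 85 mm) begins 54 mm behind the grasp point. The pads swing forward as they close: fully open they stand 13 mm farther back than shut.
Start: joints at [1.251, 0.241, 0.005, 1.335, 0, 1.571], TCP at [0.157, 0.475, 0.245] pointing down, gripper open.
Joint ranges: [-2.72, 2.72], [-1.05, 1.87], [-1.09, 1.28], [-1.99, 2.15], [-1.42, 1.44], [-3.14, 3.14]. Speed limits (rad/s): [2.79, 2.79, 3.14, 3.14, 3.14, 3.14].

### API

Orientations are given as a unit quaternion [x, y, z, w].
In Python, from workcell import bot gives the robot as it stands.
- The arm moves only by the tool play_rows, never from a script. Its argument "motion" is a list of rows, each an object with "fingers": the closure, from -1 (fully open) to 1 (shut), so that 0 is half open; "translation": the shift along the tool's x, y, z in cm, a list of three; "roll": the turn about the tool's z in degrees. A call has 1 to 20 rows; each row is the pose to reach, as a shift and turn from the pose commanded when the call began, along the tool's axes at that moment; what a row does not reach only later rows make up. A row lasts 1/12 s, in which the tool goes at most 41.7 mm and 7.16 degrees, less where a joint would pass 70% of its speed; a pose out of reach is approached as far as the arm can. A call with a gripper value outside its range is refused whole. The fingers move at their own pace and stop on an object; the grip force is fixed at half the most. Time passes only in rows, so rows that repeat a pose let the fingers close. It gives the time, the measured TCP pose, the force and the opening at its end, in the units of the state.
- bot.get_obs(): the state, without advancing time (a new reading comes with each control period).
- bot.camera(name): name is "scene" or "side" or "wrist"; returns a dict with "pixels" (480x640x3 uint8, red, green, blue), "intrinsics" (3x3 intrinsics, pixels), "k1" (the pictures are not rectified: a ray, as slopes to the right and down, at radius r is drawn at 1 + k1 r^2 times it, then the intrinsics apply), "world_to_cam" (4x4, takes a point from world to camera coordinates). Camera axes: x right, y down, z forward; pixel columns grow to the right and rows downward; lengths in m; the calibration is good to about 2 mm. A picture is of the moment at which its call begins. There is no depth.
- bot.job_done(): hands the job in, once; it reports no verdict.
The state is a dict: "clock": time; "joint_pos": joint angles; "joint_vel": joint speeds; "tau": joint torques, N m; "eef_pos": TCP position; "tool_rot": TCP orientation; "ft_force": force on the tool from outside, world axes, zero at the start; "ft_torque": the same for the moment, N m; "grip_width": finger opening in m.
Only numpy, scipy, OpenCV 4.12 (cv2) and the standard library are available. Lean on these libraries where they do the work, as an engineer would, in place of code of your own. Each camera call takes 0.05 s, during which the arm holds its last target. There are 200 camera calls.

## Working session

There is one attempt and no reset: what is moved stays moved. The work goes in short steps, Python scripts to look and compute and a tool call to move; the robot and the scene stay as the last step left them, time stands still between calls to the robot, and variables do not carry over. Pictures are saved under pics/ and viewed, about 12 in all and at most 16, crops included, and the job is handed in when it is done.

Besides the shell and the picture viewer there is one more tool, called after ">>>" as name(argument=value, ...), one argument or row to a line, values as JSON. play_rows: Moves the arm, as the interface text tells. Its arguments: {"type":"object","properties":{"motion":{"type":"array","items":{"type":"object","properties":{"fingers":{"type":"number"},"translation":{"type":"array","items":{"type":"number"}},"roll":{"type":"number"}}}}},"required":["motion"]}

```bash
mkdir -p pics
python3 - <<'E'
from workcell import bot
import cv2,pickle
d={}
for n in("scene","side","wrist"):
    c=bot.camera(n);d[n]=c
    cv2.imwrite(f"pics/{n}0.png",c["pixels"][:,:,::-1])
    print(n,c["intrinsics"].tolist(),c["k1"],c["world_to_cam"].round(4).tolist())
pickle.dump(d,open("d0.pkl","wb"))
o=bot.get_obs();print(o)
E
```

```text
scene [[552.4104085637023, 0.0, 328.69147923171806], [0.0, 552.4104085637023, 240.00253474770378], [0.0, 0.0, 1.0]] -0.16234147623799872 [[-0.8111, 0.5848, 0.0013, 0.4392], [0.4121, 0.5731, -0.7083, -0.1891], [-0.415, -0.574, -0.7059, 1.221], [0.0, 0.0, 0.0, 1.0]]
side [[495.33710354569007, 0.0, 322.6450913745208], [0.0, 495.33710354569007, 246.14219373504068], [0.0, 0.0, 1.0]] -0.11905745297692516 [[0.9627, -0.2701, 0.0152, -0.5299], [-0.157, -0.6037, -0.7816, 0.1215], [0.2203, 0.7501, -0.6236, 0.9353], [0.0, 0.0, 0.0, 1.0]]
wrist [[344.7256698262343, 0.0, 317.19837958742266], [0.0, 344.7256698262343, 240.31139295303478], [0.0, 0.0, 1.0]] -0.05888840604106669 [[0.315, 0.9491, -0.0029, -0.4985], [0.9132, -0.3022, 0.2735, -0.0361], [0.2587, -0.0888, -0.9619, 0.3783], [0.0, 0.0, 0.0, 1.0]]
{'clock': 0.15, 'joint_pos': array([ 1.25097576e+00,  2.41231393e-01,  4.05958793e-03,  1.33521073e+00,
       -3.82187589e-05,  1.57077396e+00]), 'joint_vel': array([-0.00079888, -0.00251445,  0.00310251, -0.00135071,  0.00033304,
        0.00094744]), 'tau': array([ 3.30414186e-04, -3.72635508e+01,  2.52638769e+01,  1.23861348e-02,
        3.75168202e-05,  2.02542026e-06]), 'eef_pos': array([0.15706757, 0.47421656, 0.2446316 ]), 'tool_rot': array([ 8.10670753e-01,  5.85501751e-01, -6.31770750e-04,  4.79842762e-04]), 'ft_force': array([-0.77590326,  0.04145988, -0.30995301]), 'ft_torque': array([ 0.03615054, -0.01123902,  0.00530709]), 'grip_width': 0.08537757416261764}
```

View pics/scene0.png

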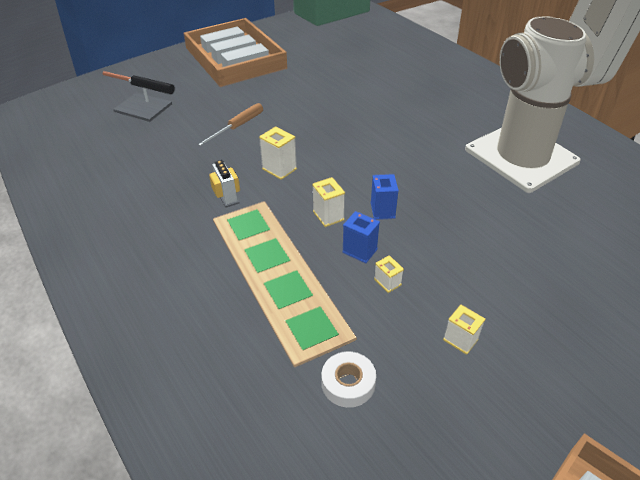

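View pics/side0.png

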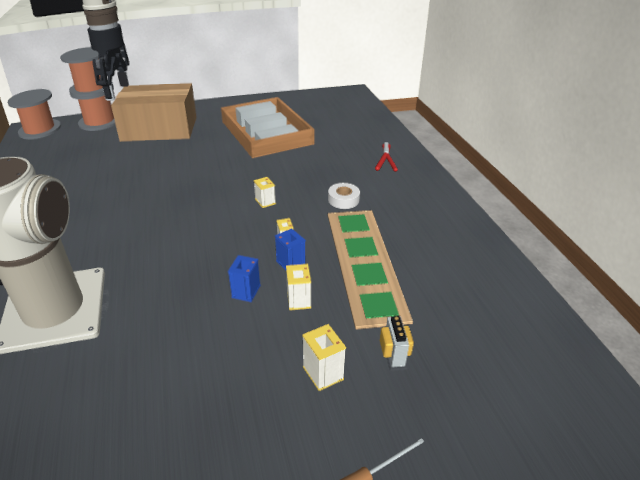

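The scene view shows four white coils with yellow flanges: largest (278,137), large (329,187), small (389,266) and medium (465,320). The look-alikes are two blue blocks at (385,195) and (361,237), with the yellow transformer at (225,183). The marks run from (248,223) at the transformer end to (312,327) at the tape end. The side view shows the same layout.

```bash
cat > h.py <<'E'
import cv2,numpy as np,pickle
from workcell import bot
def rays(c,uv):
    p=cv2.undistortPoints(np.float64(uv).reshape(-1,1,2),c["intrinsics"],np.array([c["k1"],0,0,0.])).reshape(-1,2)
    W=c["world_to_cam"];R=W[:3,:3];t=W[:3,3]
    return -R.T@t,np.c_[p,np.ones(len(p))]@R
def cast(c,uv,z):
    o,d=rays(c,uv);return (o+d*((z-o[2])/d[:,2])[:,None])[:,:2]
def tri(c1,u1,c2,u2):
    (a,d),(b,e)=rays(c1,u1),rays(c2,u2);d=d[0];e=e[0]
    s=np.linalg.lstsq(np.c_[d,-e],b-a,rcond=None)[0];p=a+s[0]*d;q=b+s[1]*e
    return (p+q)/2,np.linalg.norm(p-q)
def proj(c,P):
    W=c["world_to_cam"];r=cv2.Rodrigues(W[:3,:3])[0]
    return cv2.projectPoints(np.float64(P).reshape(-1,1,3),r,W[:3,3],c["intrinsics"],np.array([c["k1"],0,0,0.]))[0].reshape(-1,2)
def mask(c,k):
    h=cv2.cvtColor(c["pixels"],cv2.COLOR_RGB2HSV)
    lo,hi={"y":((22,120,120),(34,255,255)),"g":((50,100,50),(80,255,255))}[k]
    return cv2.inRange(h,lo,hi)
def blobs(c,k,amin=40):
    m=mask(c,k);cs,_=cv2.findContours(m,cv2.RETR_EXTERNAL,cv2.CHAIN_APPROX_NONE)
    return [x for x in cs if cv2.contourArea(x)>amin]
def rect(c,cn,z):
    q=cast(c,cn.reshape(-1,2),z)*1000
    (x,y),(w,h),a=cv2.minAreaRect(q.astype(np.float32))
    if w>h:w,h,a=h,w,a-90   # a: direction of SHORT side
    return np.array([x,y,w,h,(a+90)%180-90])
E
python3 - <<'E'
from h import *
d=pickle.load(open("d0.pkl","rb"))
for n in("scene","side"):
  for k in "yg":
    for b in blobs(d[n],k):
        (u,v),_,_=cv2.minAreaRect(b)
        print(n,k,round(u),round(v),cv2.contourArea(b),*( [rect(d[n],b,.01).round(1)] if k=="g" else [rect(d[n],b,h).round(0) for h in (.042,.056,.07,.084)]))
E
```

```text
scene y 467 319 531.5 [466. 262.  39.  45.  14.] [476. 267.  38.  44.  14.] [485. 273.  38.  43.  14.] [495. 279.  37.  43.  14.]
scene y 389 266 295.5 [492. 104.  31.  40.  -2.] [501. 113.  30.  39.  -2.] [510. 123.  30.  38.  -2.] [519. 132.  29.  37.  -2.]
scene y 328 188 381.5 [ 455. -121.   45.   55.   -8.] [ 465. -107.   44.   54.   -8.] [475. -94.  43.  53.  -8.] [485. -80.  42.  52.  -8.]
scene y 214 178 51.5 [ 621. -282.   12.   37.   -9.] [ 627. -265.   11.   36.   -9.] [ 634. -248.   11.   35.   -9.] [ 640. -231.   11.   35.   -9.]
scene y 277 137 361.5 [ 443. -330.   55.   63.   14.] [ 453. -312.   53.   62.   14.] [ 463. -294.   52.   61.   14.] [ 473. -276.   51.   59.   14.]
scene g 312 327 1190.5 [656.5 112.6  62.5  62.9  -8.5]
scene g 288 289 974.5 [644.   23.2  62.1  63.   82. ]
scene g 267 255 804.0 [631.3 -66.2  62.   62.8  82. ]
scene g 249 224 664.0 [ 618.4 -155.    61.4   62.2   81.6]
side y 324 341 821.0 [ 483. -244.   52.   62.   14.] [ 479. -255.   51.   61.   14.] [ 476. -267.   50.   60.   14.] [ 473. -278.   49.   58.   14.]
side y 298 274 377.0 [481. -67.  44.  54.  -8.] [478. -82.  43.  53.  -8.] [474. -98.  42.  52.  -8.] [ 471. -113.   41.   50.   -8.]
side y 284 224 114.5 [491. 101.  30.  41.   1.] [487.  82.  30.  40.   1.] [483.  63.  29.  39.   1.] [480.  44.  28.  38.   1.]
side y 264 183 134.5 [477. 284.  39.  49.  16.] [474. 261.  38.  48.  16.] [470. 238.  37.  47.  16.] [467. 216.  36.  45.  16.]
side g 379 305 702.0 [ 617.2 -158.5   62.6   64.6   -8.2]
side g 369 274 558.0 [629.9 -68.3  61.5  62.5  82. ]
side g 361 247 453.5 [642.4  20.3  61.7  62.1  82.7]
side g 353 223 374.0 [655.  108.8  61.7  62.   81.8]
```

```bash
cat >> h.py <<'E'
def go(x,y,z,phi=None):
    """shift (cm, tool axes) and roll (deg) from the present pose to TCP x,y,z (mm), jaw direction phi (deg)"""
    from scipy.spatial.transform import Rotation as Ro
    o=bot.get_obs();R=Ro.from_quat(o["tool_rot"]).as_matrix()
    s=R.T@(np.array([x,y,z])/10-o["eef_pos"]*100)
    p=np.degrees(np.arctan2(R[1,0],R[0,0]));r=0 if phi is None else (p-phi+90)%180-90
    print("tcp",(o["eef_pos"]*1000).round(1),"phi",p.round(1),"w",round(o["grip_width"]*1000,1),"F",o["ft_force"].round(1),"t",o["clock"],"shift",s.round(2),"roll",round(r,1))
E
python3 - <<'E'
from h import *
d=pickle.load(open("d0.pkl","rb"));S,D=d["scene"],d["side"]
for n,a,b in(("med",(467,319),(264,183)),("small",(389,266),(284,224)),("large",(328,188),(298,274)),("largest",(277,137),(324,341))):
    f=lambda c,p:min(blobs(c,"y"),key=lambda q:np.hypot(*(q.reshape(-1,2).mean(0)-p)))
    mid=lambda c,q:proj(c,[*(rect(c,q,.06)[:2]/1000),.06])
    P,e=tri(S,mid(S,f(S,a)),D,mid(D,f(D,b)));print(n,(P*1000).round(1),(e*1000).round(1))
for c in(S,D):
    m=cv2.inRange(cv2.cvtColor(c["pixels"],cv2.COLOR_RGB2HSV),(105,180,60),(125,255,255))
    for b in cv2.findContours(m,0,1)[0]:
        if 200<cv2.contourArea(b)<5000: print("blue",cv2.boundingRect(b),[cast(c,[[cv2.boundingRect(b)[0]+cv2.boundingRect(b)[2]/2,cv2.boundingRect(b)[1]+10]],.07)*1000])
W=d["wrist"]["world_to_cam"];print(-W[:3,:3].T@W[:3,3],W[2,:3])
im=np.hstack([cv2.resize(S["pixels"][110:370,190:500],(620,520))])
cv2.imwrite("pics/crop.png",im[:,:,::-1])
go(475,240,200,14)
E
```

```text
med [474.1 266.2  53.3] 0.7
small [490.8 103.1  40.3] 0.5
large [474.4 -95.4  68.2] 0.7
largest [ 472.6 -277.3   83.1] 0.3
blue (229, 256, 31, 45) [array([[380.91830917, -50.94390983]])]
blue (276, 229, 29, 40) [array([[483.98184183,   8.70453403]])]
[0.09214979 0.49574385 0.37226188] [ 0.25868508 -0.08879635 -0.96187174]
tcp [157.1 474.2 244.6] phi 71.7 w 85.4 F [-0.8  0.  -0.3] t 0.15 shift [-12.23  37.54   4.48] roll 57.7
```

View pics/crop.png

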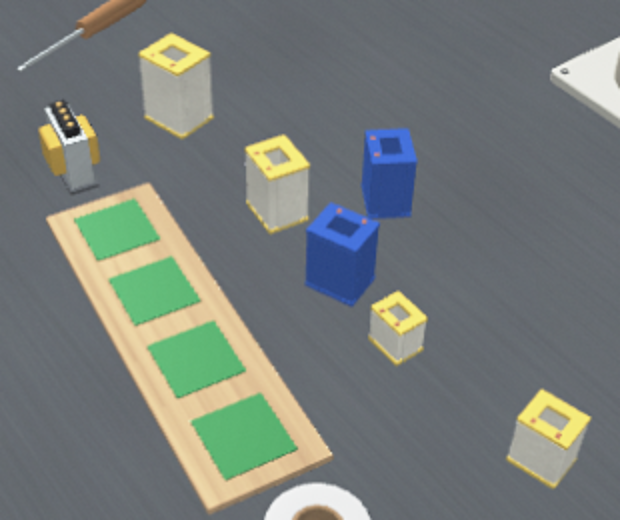

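The crop confirms the four yellow-flanged white coils. The blue blocks at crop (345,250) and (390,170) are decoys. Triangulated tops are at 53, 40, 68 and 83 mm, which agrees with the text. I'll go above the medium coil first.

>>> play_rows(
  motion=[
    {"fingers": -1,"translation": [-3,11,1],"roll": 14},
    {"fingers": -1,"translation": [-10,36.8,5],"roll": 57.7},
    {"fingers": -1,"translation": [-10,36.8,5],"roll": 57.7},
    {"fingers": -1,"translation": [-10,36.8,5],"roll": 57.7},
    {"fingers": -1,"translation": [-10,36.8,5],"roll": 57.7},
    {"fingers": -1,"translation": [-10,36.8,5],"roll": 57.7},
    {"fingers": -1,"translation": [-10,36.8,5],"roll": 57.7},
    {"fingers": -1,"translation": [-10,36.8,5],"roll": 57.7},
    {"fingers": -1,"translation": [-10,36.8,5],"roll": 57.7},
    {"fingers": -1,"translation": [-10,36.8,5],"roll": 57.7},
    {"fingers": -1,"translation": [-10,36.8,5],"roll": 57.7},
    {"fingers": -1,"translation": [-10,36.8,5],"roll": 57.7},
    {"fingers": -1,"translation": [-10,36.8,5],"roll": 57.7},
    {"fingers": -1,"translation": [-10,36.8,5],"roll": 57.7},
  ],
)

```text
clock: 1.32
eef_pos: [0.4739, 0.265, 0.1956]
tool_rot: [0.992, 0.123, -0.0, -0.0]
ft_force: [0.4, 0.3, 1.0]
grip_width: 0.0856
```

```bash
cat >> h.py <<'E'
def look(name,h):
    c=bot.camera("wrist");cv2.imwrite(f"pics/{name}.png",c["pixels"][:,:,::-1])
    for b in blobs(c,"y",300): print("y",b.reshape(-1,2).mean(0).round(),cv2.contourArea(b),rect(c,b,h).round(1))
    for b in blobs(c,"g",1500): print("g",cv2.boundingRect(b),rect(c,b,.01).round(1))
    return c
E
python3 - <<'E'
from h import *
look("w1",.056); go(475,264,38,14)
E
```

```text
y [320. 222.] 1059.5 [476.4 268.4  36.1  43.6  14.1]
tcp [474.  265.2 195.7] phi 14.1 w 85.3 F [ 0.2 -0.4 -0. ] t 1.3667 shift [ 0.07  0.14 15.77] roll 0.1
```

View pics/w1.png

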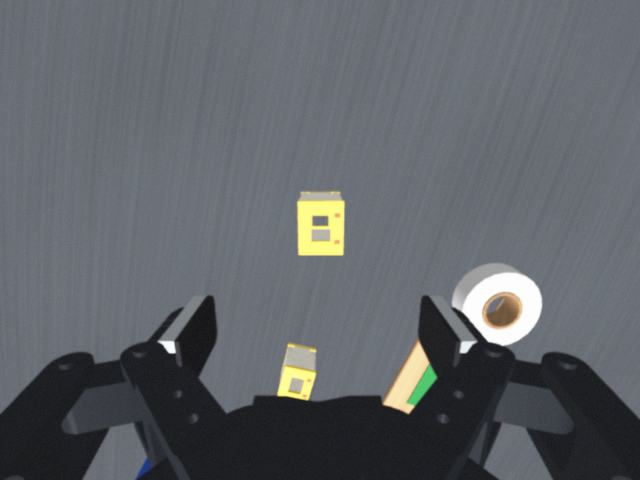

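The wrist view shows the medium coil alone between the jaws at (320,222), with the tape roll at (500,305) and the small coil at (297,372). I'll descend and close.

>>> play_rows(
  motion=[
    {"fingers": -1,"translation": [0.24,-0.15,3],"roll": 0},
    {"fingers": -1,"translation": [0.24,-0.15,6.5],"roll": 0},
    {"fingers": -1,"translation": [0.24,-0.15,10],"roll": 0},
    {"fingers": -1,"translation": [0.24,-0.15,13],"roll": 0},
    {"fingers": -1,"translation": [0.24,-0.15,15],"roll": 0},
    {"fingers": -1,"translation": [0.24,-0.15,16.2],"roll": 0},
    {"fingers": -1,"translation": [0.24,-0.15,16.2],"roll": 0},
    {"fingers": 1,"translation": [0.24,-0.15,16.2],"roll": 0},
    {"fingers": 1,"translation": [0.24,-0.15,16.2],"roll": 0},
    {"fingers": 1,"translation": [0.24,-0.15,16.2],"roll": 0},
    {"fingers": 1,"translation": [0.24,-0.15,16.2],"roll": 0},
    {"fingers": 1,"translation": [0.24,-0.15,16.2],"roll": 0},
    {"fingers": 1,"translation": [0.24,-0.15,16.2],"roll": 0},
    {"fingers": 1,"translation": [0.24,-0.15,16.2],"roll": 0},
    {"fingers": 1,"translation": [0.24,-0.15,16.2],"roll": 0},
    {"fingers": 1,"translation": [0.24,-0.15,16.2],"roll": 0},
  ],
)

```text
clock: 2.7
eef_pos: [0.478, 0.2668, 0.0349]
tool_rot: [0.993, 0.122, 0.001, -0.001]
ft_force: [-0.9, 0.1, 6.8]
grip_width: 0.0353
```

Run:
```python
from h import *
go(643,22,160,-8)
```

```text
tcp [478.  266.8  34.9] phi 14.0 w 35.3 F [-0.9  0.1  6.8] t 2.7 shift [ 10.14  27.72 -12.52] roll 22.0
```

>>> play_rows(
  motion=[
    {"fingers": 1,"translation": [0,0,-2],"roll": 0},
    {"fingers": 1,"translation": [0,0,-5],"roll": 0},
    {"fingers": 1,"translation": [0,0,-8.5],"roll": 0},
    {"fingers": 1,"translation": [0,0,-12],"roll": 0},
    {"fingers": 1,"translation": [1,2.8,-12.5],"roll": 4},
    {"fingers": 1,"translation": [2.2,6,-12.5],"roll": 8},
    {"fingers": 1,"translation": [3.5,9.5,-12.5],"roll": 12},
    {"fingers": 1,"translation": [4.8,13,-12.5],"roll": 16},
    {"fingers": 1,"translation": [6,16.5,-12.5],"roll": 20},
    {"fingers": 1,"translation": [7.3,20,-12.5],"roll": 22},
    {"fingers": 1,"translation": [8.5,23.5,-12.5],"roll": 22},
    {"fingers": 1,"translation": [9.5,26,-12.5],"roll": 22},
    {"fingers": 1,"translation": [10.1,27.7,-12.5],"roll": 22},
    {"fingers": 1,"translation": [10.1,27.7,-12.5],"roll": 22},
    {"fingers": 1,"translation": [10.1,27.7,-12.5],"roll": 22},
    {"fingers": 1,"translation": [10.1,27.7,-12.5],"roll": 22},
  ],
)

```text
clock: 4.03
eef_pos: [0.6412, 0.0219, 0.1577]
tool_rot: [0.998, -0.07, -0.001, -0.0]
ft_force: [-0.8, -0.2, -1.9]
grip_width: 0.0354
```

Run:
```python
from h import *
look("w2",.181); go(643,22,46,-8)
```

```text
y [316. 333.] 8978.5 [642.9  26.8  35.5  43.1  -8.6]
y [ 94. 154.] 2272.5 [ 5.843e+02  9.670e+01  1.380e+01  1.650e+01 -1.000e-01]
g (283, 187, 78, 64) [646.6  30.1  52.2  63.   80.4]
g (280, 66, 85, 87) [658.1 113.3  62.2  62.9  82. ]
tcp [641.2  22.4 158. ] phi -8.0 w 35.3 F [ 0.4 -0.5 -2.2] t 4.0833 shift [2.00e-01 1.00e-02 1.12e+01] roll 0.0
```

View pics/w2.png

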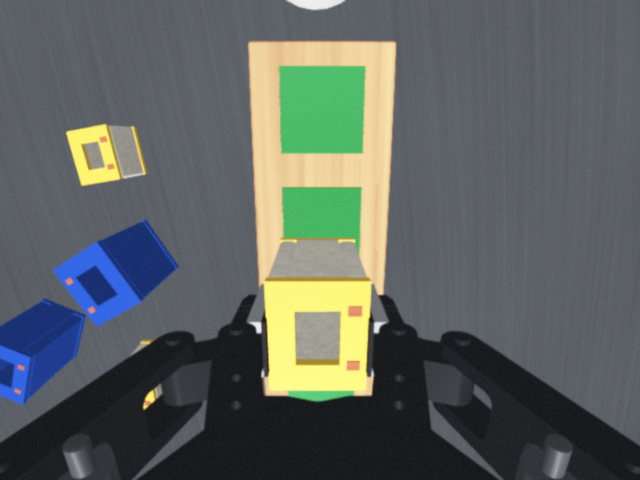

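The wrist view shows the medium coil in the jaws at (316,333), marks 4 and 3 ahead of it at (322,110) and (322,219), and the decoys off to the left. The coil sits about 2 mm toward +y, so I'll correct for that and lower.

>>> play_rows(
  motion=[
    {"fingers": 1,"translation": [0.25,0.16,2],"roll": 0},
    {"fingers": 1,"translation": [0.25,0.16,5],"roll": 0},
    {"fingers": 1,"translation": [0.25,0.16,8],"roll": 0},
    {"fingers": 1,"translation": [0.25,0.16,9.5],"roll": 0},
    {"fingers": 1,"translation": [0.25,0.16,10.3],"roll": 0},
    {"fingers": 1,"translation": [0.25,0.16,10.7],"roll": 0},
    {"fingers": 1,"translation": [0.25,0.16,11.0],"roll": 0},
    {"fingers": 1,"translation": [0.25,0.16,11.2],"roll": 0},
    {"fingers": 1,"translation": [0.25,0.16,11.2],"roll": 0},
    {"fingers": 1,"translation": [0.25,0.16,11.2],"roll": 0},
  ],
)

```text
clock: 4.92
eef_pos: [0.6451, 0.0198, 0.0476]
tool_rot: [0.998, -0.07, 0.001, -0.0]
ft_force: [0.8, 0.0, -3.0]
grip_width: 0.0353
```

>>> play_rows(
  motion=[
    {"fingers": 1,"translation": [-0.1,-0.05,0.1],"roll": 0},
    {"fingers": 1,"translation": [-0.1,-0.05,0.2],"roll": 0},
    {"fingers": 1,"translation": [-0.1,-0.05,0.28],"roll": 0},
    {"fingers": 1,"translation": [-0.1,-0.05,0.28],"roll": 0},
    {"fingers": 1,"translation": [-0.1,-0.05,0.28],"roll": 0},
  ],
)

```text
clock: 5.33
eef_pos: [0.6438, 0.0204, 0.045]
tool_rot: [0.998, -0.07, 0.001, -0.0]
ft_force: [-1.7, 0.2, 6.1]
grip_width: 0.0352
```

>>> play_rows(
  motion=[
    {"fingers": -1,"translation": [0,0,0],"roll": 0},
    {"fingers": -1,"translation": [0,0,0],"roll": 0},
    {"fingers": -1,"translation": [0,0,0],"roll": 0},
    {"fingers": -1,"translation": [0,0,0],"roll": 0},
    {"fingers": -1,"translation": [0,0,0],"roll": 0},
    {"fingers": -1,"translation": [0,0,-1.5],"roll": 0},
    {"fingers": -1,"translation": [0,0,-4],"roll": 0},
    {"fingers": -1,"translation": [0,0,-7.5],"roll": 0},
    {"fingers": -1,"translation": [0,0,-11],"roll": 0},
    {"fingers": -1,"translation": [0,0,-13.5],"roll": 0},
    {"fingers": -1,"translation": [-4,-1.5,-13.5],"roll": -2},
    {"fingers": -1,"translation": [-8,-3,-13.5],"roll": -5},
    {"fingers": -1,"translation": [-12,-4.5,-13.5],"roll": -7},
    {"fingers": -1,"translation": [-15,-5.5,-13.5],"roll": -7},
    {"fingers": -1,"translation": [-16.3,-6.1,-13.5],"roll": -7},
    {"fingers": -1,"translation": [-16.3,-6.1,-13.5],"roll": -7},
    {"fingers": -1,"translation": [-16.3,-6.1,-13.5],"roll": -7},
  ],
)

```text
clock: 6.75
eef_pos: [0.4904, 0.1039, 0.179]
tool_rot: [1.0, -0.008, 0.001, 0.0]
ft_force: [-0.4, -0.2, -0.5]
grip_width: 0.0855
```

Run:
```python
from h import *
look("w3",.042); go(491,103,22,-1)
```

```text
y [510. 330.] 1311.0 [658.7   8.1  42.   50.2  -7.7]
y [319. 230.] 1755.0 [493.  105.8  30.5  38.4  -1. ]
g (462, 170, 84, 78) [657.2 113.5  62.6  63.3  81.9]
tcp [491.3 103.6 179. ] phi -1.0 w 85.5 F [0.5 0.4 0.1] t 6.8 shift [-0.06  0.06 15.7 ] roll -0.0
```

View pics/w3.png

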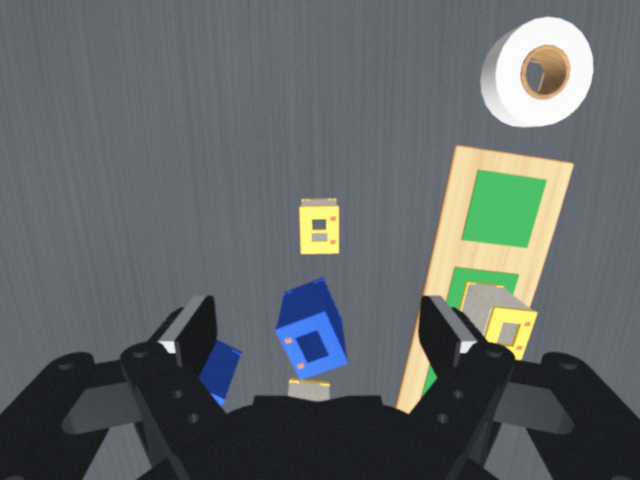

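The wrist view shows the small coil centred at (319,230). The placed medium coil is standing at (510,330), and the blue decoy is clear at (312,335).

>>> play_rows(
  motion=[
    {"fingers": -1,"translation": [0,0,3],"roll": 0},
    {"fingers": -1,"translation": [0,0,6.5],"roll": 0},
    {"fingers": -1,"translation": [0,0,10],"roll": 0},
    {"fingers": -1,"translation": [0,0,13],"roll": 0},
    {"fingers": -1,"translation": [0,0,14.8],"roll": 0},
    {"fingers": -1,"translation": [0,0,15.5],"roll": 0},
    {"fingers": -1,"translation": [0,0,15.5],"roll": 0},
    {"fingers": 1,"translation": [0,0,15.5],"roll": 0},
    {"fingers": 1,"translation": [0,0,15.5],"roll": 0},
    {"fingers": 1,"translation": [0,0,15.5],"roll": 0},
    {"fingers": 1,"translation": [0,0,15.5],"roll": 0},
    {"fingers": 1,"translation": [0,0,15.5],"roll": 0},
    {"fingers": 1,"translation": [0,0,15.5],"roll": 0},
    {"fingers": 1,"translation": [0,0,15.5],"roll": 0},
    {"fingers": 1,"translation": [0,0,15.5],"roll": 0},
    {"fingers": 1,"translation": [0,0,15.5],"roll": 0},
  ],
)

```text
clock: 8.13
eef_pos: [0.4916, 0.1037, 0.0249]
tool_rot: [1.0, -0.009, 0.001, -0.0]
ft_force: [-0.7, -0.3, 6.4]
grip_width: 0.0296
```

Run:
```python
from h import *
go(656,111,135,-8)
```

```text
tcp [491.6 103.7  24.9] phi -1.0 w 29.6 F [-0.7 -0.3  6.4] t 8.1333 shift [ 16.46  -1.02 -10.96] roll 7.0
```

>>> play_rows(
  motion=[
    {"fingers": 1,"translation": [0,0,-2],"roll": 0},
    {"fingers": 1,"translation": [0,0,-5],"roll": 0},
    {"fingers": 1,"translation": [0,0,-8.5],"roll": 0},
    {"fingers": 1,"translation": [0,0,-11],"roll": 0},
    {"fingers": 1,"translation": [3,-0.2,-11],"roll": 2},
    {"fingers": 1,"translation": [6.5,-0.4,-11],"roll": 5},
    {"fingers": 1,"translation": [10,-0.6,-11],"roll": 7},
    {"fingers": 1,"translation": [13,-0.8,-11],"roll": 7},
    {"fingers": 1,"translation": [15.5,-1,-11],"roll": 7},
    {"fingers": 1,"translation": [16.5,-1,-11],"roll": 7},
    {"fingers": 1,"translation": [16.5,-1,-11],"roll": 7},
    {"fingers": 1,"translation": [16.5,-1,-11],"roll": 7},
    {"fingers": 1,"translation": [16.5,-1,-11],"roll": 7},
  ],
)

```text
clock: 9.22
eef_pos: [0.6543, 0.1105, 0.1329]
tool_rot: [0.998, -0.07, -0.001, 0.0]
ft_force: [-0.4, 0.3, -1.7]
grip_width: 0.0293
```

Run:
```python
from h import *
look("w4",.15); go(656,110.5,35.5,-8)
```

```text
y [317. 337.] 8851.0 [654.8 107.9  30.3  50.8  -8.1]
g (278, 191, 87, 81) [658.1 113.7  62.1  62.9  82. ]
tcp [654.2 110.6 133.2] phi -8.0 w 29.2 F [-0.   0.5 -2. ] t 9.2667 shift [ 0.19 -0.02  9.77] roll -0.0
```

>>> play_rows(
  motion=[
    {"fingers": 1,"translation": [0.15,0,2],"roll": 0},
    {"fingers": 1,"translation": [0.15,0,5],"roll": 0},
    {"fingers": 1,"translation": [0.15,0,7.5],"roll": 0},
    {"fingers": 1,"translation": [0.15,0,8.7],"roll": 0},
    {"fingers": 1,"translation": [0.15,0,9.3],"roll": 0},
    {"fingers": 1,"translation": [0.15,0,9.6],"roll": 0},
    {"fingers": 1,"translation": [0.15,0,9.8],"roll": 0},
    {"fingers": 1,"translation": [0.15,0,9.9],"roll": 0},
    {"fingers": 1,"translation": [0.15,0,9.9],"roll": 0},
  ],
)

```text
clock: 10.02
eef_pos: [0.658, 0.1106, 0.036]
tool_rot: [0.998, -0.07, 0.001, -0.0]
ft_force: [-0.2, 1.6, -1.9]
grip_width: 0.0288
```

>>> play_rows(
  motion=[
    {"fingers": 1,"translation": [-0.15,0,0.07],"roll": 0},
    {"fingers": 1,"translation": [-0.15,0,0.14],"roll": 0},
    {"fingers": 1,"translation": [-0.15,0,0.14],"roll": 0},
    {"fingers": 1,"translation": [-0.15,0,0.14],"roll": 0},
  ],
)

```text
clock: 10.35
eef_pos: [0.6564, 0.1108, 0.035]
tool_rot: [0.998, -0.07, 0.001, -0.0]
ft_force: [-1.1, -0.4, 5.5]
grip_width: 0.0294
```

>>> play_rows(
  motion=[
    {"fingers": -1,"translation": [0,0,0],"roll": 0},
    {"fingers": -1,"translation": [0,0,0],"roll": 0},
    {"fingers": -1,"translation": [0,0,0],"roll": 0},
    {"fingers": -1,"translation": [0,0,0],"roll": 0},
    {"fingers": -1,"translation": [0,0,0],"roll": 0},
    {"fingers": -1,"translation": [0,0,-1.5],"roll": 0},
    {"fingers": -1,"translation": [0,0,-4],"roll": 0},
    {"fingers": -1,"translation": [0,0,-7.5],"roll": 0},
    {"fingers": -1,"translation": [0,0,-11.5],"roll": 0},
    {"fingers": -1,"translation": [0,0,-15],"roll": 0},
    {"fingers": -1,"translation": [-2,3,-16],"roll": 0},
    {"fingers": -1,"translation": [-15,23,-16],"roll": 0},
    {"fingers": -1,"translation": [-15,23,-16],"roll": 0},
    {"fingers": -1,"translation": [-15,23,-16],"roll": 0},
    {"fingers": -1,"translation": [-15,23,-16],"roll": 0},
    {"fingers": -1,"translation": [-15,23,-16],"roll": 0},
    {"fingers": -1,"translation": [-15,23,-16],"roll": 0},
    {"fingers": -1,"translation": [-15,23,-16],"roll": 0},
    {"fingers": -1,"translation": [-15,23,-16],"roll": 0},
    {"fingers": -1,"translation": [-15,23,-16],"roll": 0},
  ],
)

```text
clock: 12.02
eef_pos: [0.4755, -0.0962, 0.1934]
tool_rot: [0.998, -0.07, 0.001, -0.0]
ft_force: [-0.1, 0.1, 0.4]
grip_width: 0.0855
```

Run:
```python
from h import *
look("w5",.07); go(474.5,-96,47,-8)
```

```text
y [317. 231.] 3567.0 [476.6 -92.7  42.5  50.6  -8.1]
y [533.  38.] 3403.5 [641.2  20.8  37.1  43.7  -7.9]
g (438, 226, 71, 62) [ 619.6 -153.8   62.3   63.1   81.8]
g (447, 126, 76, 72) [632.1 -65.   62.8  63.2  82. ]
g (456, 13, 73, 82) [644.7  23.7  63.1  63.2  -7.9]
tcp [475.9 -95.8 193.3] phi -8.0 w 85.3 F [ 0.2 -0.5 -0.7] t 12.0667 shift [-0.15  0.04 14.63] roll 0.0
```

View pics/w5.png

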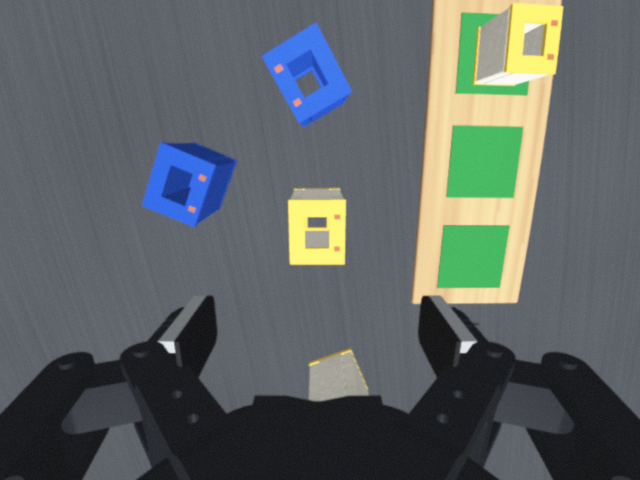

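The wrist view shows the large coil at (317,231). Both decoys are clear of the finger paths, and marks 2 and 1 are empty at (485,161) and (473,257). The medium coil's centre is within about 4 mm of mark 3's.

>>> play_rows(
  motion=[
    {"fingers": -1,"translation": [0,-0.08,3],"roll": 0},
    {"fingers": -1,"translation": [0,-0.08,6.5],"roll": 0},
    {"fingers": -1,"translation": [0,-0.08,10],"roll": 0},
    {"fingers": -1,"translation": [0,-0.08,12.8],"roll": 0},
    {"fingers": -1,"translation": [0,-0.08,14.3],"roll": 0},
    {"fingers": -1,"translation": [0,-0.08,14.7],"roll": 0},
    {"fingers": -1,"translation": [0,-0.08,14.7],"roll": 0},
    {"fingers": 1,"translation": [0,-0.08,14.7],"roll": 0},
    {"fingers": 1,"translation": [0,-0.08,14.7],"roll": 0},
    {"fingers": 1,"translation": [0,-0.08,14.7],"roll": 0},
    {"fingers": 1,"translation": [0,-0.08,14.7],"roll": 0},
    {"fingers": 1,"translation": [0,-0.08,14.7],"roll": 0},
    {"fingers": 1,"translation": [0,-0.08,14.7],"roll": 0},
    {"fingers": 1,"translation": [0,-0.08,14.7],"roll": 0},
    {"fingers": 1,"translation": [0,-0.08,14.7],"roll": 0},
    {"fingers": 1,"translation": [0,-0.08,14.7],"roll": 0},
  ],
)

```text
clock: 13.4
eef_pos: [0.4763, -0.0957, 0.0476]
tool_rot: [0.998, -0.07, 0.002, 0.0]
ft_force: [-0.0, -0.4, 5.8]
grip_width: 0.0415
```

Run:
```python
from h import *
go(630.5,-67.5,160,-8)
```

```text
tcp [476.3 -95.7  47.6] phi -8.0 w 41.5 F [-0.  -0.4  5.8] t 13.4 shift [ 14.91  -4.95 -11.19] roll -0.0
```

>>> play_rows(
  motion=[
    {"fingers": 1,"translation": [0,0,-2],"roll": 0},
    {"fingers": 1,"translation": [0,0,-5],"roll": 0},
    {"fingers": 1,"translation": [0,0,-8.5],"roll": 0},
    {"fingers": 1,"translation": [0,0,-11.2],"roll": 0},
    {"fingers": 1,"translation": [3,-1,-11.2],"roll": 0},
    {"fingers": 1,"translation": [6.5,-2.1,-11.2],"roll": 0},
    {"fingers": 1,"translation": [10,-3.3,-11.2],"roll": 0},
    {"fingers": 1,"translation": [13,-4.3,-11.2],"roll": 0},
    {"fingers": 1,"translation": [14.9,-5,-11.2],"roll": 0},
    {"fingers": 1,"translation": [14.9,-5,-11.2],"roll": 0},
    {"fingers": 1,"translation": [14.9,-5,-11.2],"roll": 0},
    {"fingers": 1,"translation": [14.9,-5,-11.2],"roll": 0},
  ],
)

```text
clock: 14.4
eef_pos: [0.6281, -0.0668, 0.1571]
tool_rot: [0.998, -0.07, -0.002, 0.0]
ft_force: [-0.1, 0.6, -2.6]
grip_width: 0.0414
```

Run:
```python
from h import *
look("w6",.18); go(630.5,-67.5,58,-8)
```

```text
y [317. 331.] 15181.0 [629.7 -62.9  41.9  51.   -8.2]
y [323. 104.] 4490.0 [642.   11.3  17.3  20.8  -8.1]
g (283, 188, 79, 44) [634.8 -51.4  35.3  62.9  82. ]
g (280, 66, 86, 88) [645.5  24.   62.8  63.1  81.9]
g (279, 0, 89, 28) [654.9  90.   17.9  62.9  81.9]
tcp [628.  -67.  157.5] phi -8.0 w 41.6 F [ 0.1 -0.4 -3.9] t 14.45 shift [0.28 0.01 9.95] roll -0.0
```

>>> play_rows(
  motion=[
    {"fingers": 1,"translation": [0.13,0.1,2],"roll": 0},
    {"fingers": 1,"translation": [0.13,0.1,5],"roll": 0},
    {"fingers": 1,"translation": [0.13,0.1,7.5],"roll": 0},
    {"fingers": 1,"translation": [0.13,0.1,8.7],"roll": 0},
    {"fingers": 1,"translation": [0.13,0.1,9.3],"roll": 0},
    {"fingers": 1,"translation": [0.13,0.1,9.6],"roll": 0},
    {"fingers": 1,"translation": [0.13,0.1,9.8],"roll": 0},
    {"fingers": 1,"translation": [0.13,0.1,9.9],"roll": 0},
    {"fingers": 1,"translation": [0.13,0.1,9.9],"roll": 0},
  ],
)

```text
clock: 15.2
eef_pos: [0.6315, -0.0681, 0.0604]
tool_rot: [0.998, -0.07, 0.001, 0.0]
ft_force: [-0.3, 0.2, -2.9]
grip_width: 0.0411
```

>>> play_rows(
  motion=[
    {"fingers": 1,"translation": [-0.1,0,0.1],"roll": 0},
    {"fingers": 1,"translation": [-0.1,0,0.2],"roll": 0},
    {"fingers": 1,"translation": [-0.1,0,0.3],"roll": 0},
    {"fingers": 1,"translation": [-0.1,0,0.3],"roll": 0},
    {"fingers": 1,"translation": [-0.1,0,0.3],"roll": 0},
  ],
)

```text
clock: 15.62
eef_pos: [0.6302, -0.0678, 0.0576]
tool_rot: [0.998, -0.07, 0.001, 0.0]
ft_force: [-2.3, 0.9, 5.8]
grip_width: 0.0414
```

>>> play_rows(
  motion=[
    {"fingers": -1,"translation": [0,0,0],"roll": 0},
    {"fingers": -1,"translation": [0,0,0],"roll": 0},
    {"fingers": -1,"translation": [0,0,0],"roll": 0},
    {"fingers": -1,"translation": [0,0,0],"roll": 0},
    {"fingers": -1,"translation": [0,0,0],"roll": 0},
    {"fingers": -1,"translation": [0,0,-1.5],"roll": 0},
    {"fingers": -1,"translation": [0,0,-4],"roll": 0},
    {"fingers": -1,"translation": [0,0,-7.5],"roll": 0},
    {"fingers": -1,"translation": [0,0,-11.5],"roll": 0},
    {"fingers": -1,"translation": [0,0,-14.7],"roll": 0},
    {"fingers": -1,"translation": [-1.5,3,-14.7],"roll": -5},
    {"fingers": -1,"translation": [-12.6,23,-14.7],"roll": -22},
    {"fingers": -1,"translation": [-12.6,23,-14.7],"roll": -22},
    {"fingers": -1,"translation": [-12.6,23,-14.7],"roll": -22},
    {"fingers": -1,"translation": [-12.6,23,-14.7],"roll": -22},
    {"fingers": -1,"translation": [-12.6,23,-14.7],"roll": -22},
    {"fingers": -1,"translation": [-12.6,23,-14.7],"roll": -22},
    {"fingers": -1,"translation": [-12.6,23,-14.7],"roll": -22},
    {"fingers": -1,"translation": [-12.6,23,-14.7],"roll": -22},
    {"fingers": -1,"translation": [-12.6,23,-14.7],"roll": -22},
  ],
)

```text
clock: 17.28
eef_pos: [0.4732, -0.2777, 0.2031]
tool_rot: [0.993, 0.122, 0.0, -0.0]
ft_force: [0.2, 0.7, 0.6]
grip_width: 0.0855
```

Run:
```python
from h import *
look("w7",.084); go(473,-277.5,57,14)
```

```text
y [452. 244.] 617.0 [ 573.1 -257.7   12.1   34.4  -10.4]
y [320. 234.] 4626.0 [ 475.  -275.2   48.3   56.1   13.8]
y [609.  19.] 1752.0 [626.2 -77.3  34.4  42.8  81.7]
g (461, 79, 91, 93) [ 619.4 -154.4   63.    63.2   82. ]
tcp [ 473.5 -277.3  203. ] phi 14.0 w 85.3 F [-0.5 -0.3  0.4] t 17.3333 shift [-0.05  0.02 14.6 ] roll 0.0
```

View pics/w7.png

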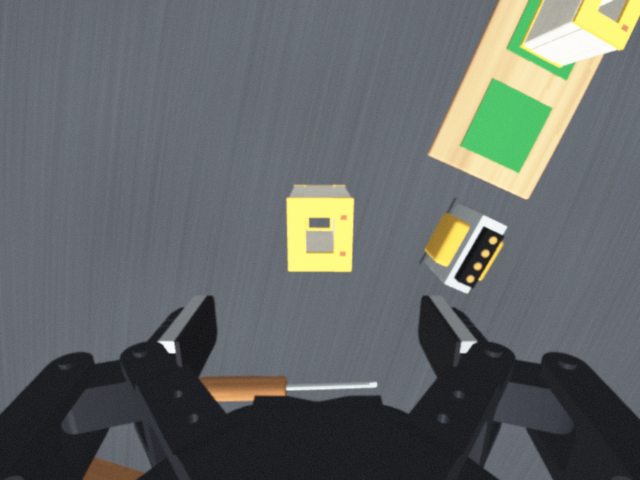

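The wrist view shows the largest coil at (320,234). The transformer at (462,250) is well outside the right finger's path, and mark 1 is empty at (507,125).

>>> play_rows(
  motion=[
    {"fingers": -1,"translation": [0,0,3],"roll": 0},
    {"fingers": -1,"translation": [0,0,6.5],"roll": 0},
    {"fingers": -1,"translation": [0,0,10],"roll": 0},
    {"fingers": -1,"translation": [0,0,12.8],"roll": 0},
    {"fingers": -1,"translation": [0,0,14.3],"roll": 0},
    {"fingers": -1,"translation": [0,0,14.8],"roll": 0},
    {"fingers": -1,"translation": [0,0,14.8],"roll": 0},
    {"fingers": 1,"translation": [0,0,14.8],"roll": 0},
    {"fingers": 1,"translation": [0,0,14.8],"roll": 0},
    {"fingers": 1,"translation": [0,0,14.8],"roll": 0},
    {"fingers": 1,"translation": [0,0,14.8],"roll": 0},
    {"fingers": 1,"translation": [0,0,14.8],"roll": 0},
    {"fingers": 1,"translation": [0,0,14.8],"roll": 0},
    {"fingers": 1,"translation": [0,0,14.8],"roll": 0},
    {"fingers": 1,"translation": [0,0,14.8],"roll": 0},
    {"fingers": 1,"translation": [0,0,14.8],"roll": 0},
  ],
)

```text
clock: 18.67
eef_pos: [0.4744, -0.2785, 0.057]
tool_rot: [0.993, 0.122, 0.002, 0.001]
ft_force: [1.3, 1.2, 7.2]
grip_width: 0.0476
```

Run:
```python
from h import *
go(618,-157,185,-8)
```

```text
tcp [ 474.4 -278.5   57. ] phi 14.0 w 47.6 F [1.3 1.2 7.2] t 18.6667 shift [ 16.91  -8.29 -12.76] roll 22.0
```

>>> play_rows(
  motion=[
    {"fingers": 1,"translation": [0,0,-2],"roll": 0},
    {"fingers": 1,"translation": [0,0,-5],"roll": 0},
    {"fingers": 1,"translation": [0,0,-8.5],"roll": 0},
    {"fingers": 1,"translation": [0,0,-12],"roll": 0},
    {"fingers": 1,"translation": [0,0,-12.8],"roll": 0},
    {"fingers": 1,"translation": [2.5,-1.2,-12.8],"roll": 4},
    {"fingers": 1,"translation": [5.5,-2.7,-12.8],"roll": 9},
    {"fingers": 1,"translation": [8.5,-4.2,-12.8],"roll": 14},
    {"fingers": 1,"translation": [11.5,-5.7,-12.8],"roll": 19},
    {"fingers": 1,"translation": [14.5,-7.1,-12.8],"roll": 22},
    {"fingers": 1,"translation": [16.5,-8.1,-12.8],"roll": 22},
    {"fingers": 1,"translation": [16.9,-8.3,-12.8],"roll": 22},
    {"fingers": 1,"translation": [16.9,-8.3,-12.8],"roll": 22},
    {"fingers": 1,"translation": [16.9,-8.3,-12.8],"roll": 22},
    {"fingers": 1,"translation": [16.9,-8.3,-12.8],"roll": 22},
  ],
)

```text
clock: 19.92
eef_pos: [0.6153, -0.1574, 0.1819]
tool_rot: [0.998, -0.071, -0.001, 0.0]
ft_force: [0.2, 0.1, -4.5]
grip_width: 0.0473
```

Run:
```python
from h import *
look("w8",.209); go(618,-157,67.5,-8)
```

```text
y [317. 328.] 19067.0 [ 617.2 -150.7   48.2   52.    -8.5]
y [321. 102.] 5435.0 [628.6 -78.8  18.5  21.9  -7.8]
g (286, 183, 73, 31) [ 622.7 -136.4   26.4   62.9   81.9]
tcp [ 615.5 -157.6  182.4] phi -8.1 w 47.7 F [-0.2  0.9 -5.3] t 19.9667 shift [ 0.26 -0.09 11.49] roll -0.1
```

>>> play_rows(
  motion=[
    {"fingers": 1,"translation": [0.12,0.05,2],"roll": 0},
    {"fingers": 1,"translation": [0.12,0.05,5],"roll": 0},
    {"fingers": 1,"translation": [0.12,0.05,8],"roll": 0},
    {"fingers": 1,"translation": [0.12,0.05,9.7],"roll": 0},
    {"fingers": 1,"translation": [0.12,0.05,10.5],"roll": 0},
    {"fingers": 1,"translation": [0.12,0.05,11],"roll": 0},
    {"fingers": 1,"translation": [0.12,0.05,11.3],"roll": 0},
    {"fingers": 1,"translation": [0.12,0.05,11.4],"roll": 0},
    {"fingers": 1,"translation": [0.12,0.05,11.4],"roll": 0},
  ],
)

```text
clock: 20.72
eef_pos: [0.6188, -0.1577, 0.0705]
tool_rot: [0.998, -0.07, 0.001, 0.0]
ft_force: [0.3, -0.2, -4.9]
grip_width: 0.0477
```

>>> play_rows(
  motion=[
    {"fingers": 1,"translation": [-0.1,0,0.1],"roll": 0},
    {"fingers": 1,"translation": [-0.1,0,0.2],"roll": 0},
    {"fingers": 1,"translation": [-0.1,0,0.3],"roll": 0},
    {"fingers": 1,"translation": [-0.1,0,0.38],"roll": 0},
    {"fingers": 1,"translation": [-0.1,0,0.38],"roll": 0},
    {"fingers": 1,"translation": [-0.1,0,0.38],"roll": 0},
  ],
)

```text
clock: 21.22
eef_pos: [0.6175, -0.1571, 0.067]
tool_rot: [0.998, -0.07, 0.001, 0.0]
ft_force: [-2.6, 1.1, 6.4]
grip_width: 0.0472
```

>>> play_rows(
  motion=[
    {"fingers": -1,"translation": [0,0,0],"roll": 0},
    {"fingers": -1,"translation": [0,0,0],"roll": 0},
    {"fingers": -1,"translation": [0,0,0],"roll": 0},
    {"fingers": -1,"translation": [0,0,0],"roll": 0},
    {"fingers": -1,"translation": [0,0,0],"roll": 0},
    {"fingers": -1,"translation": [0,0,-1.5],"roll": 0},
    {"fingers": -1,"translation": [0,0,-4],"roll": 0},
    {"fingers": -1,"translation": [0,0,-7.5],"roll": 0},
    {"fingers": -1,"translation": [0,0,-11.5],"roll": 0},
    {"fingers": -1,"translation": [0,0,-15],"roll": 0},
    {"fingers": -1,"translation": [-2,-1,-18],"roll": 0},
    {"fingers": -1,"translation": [-20,-11,-20],"roll": 0},
    {"fingers": -1,"translation": [-20,-11,-20],"roll": 0},
    {"fingers": -1,"translation": [-20,-11,-20],"roll": 0},
    {"fingers": -1,"translation": [-20,-11,-20],"roll": 0},
    {"fingers": -1,"translation": [-20,-11,-20],"roll": 0},
    {"fingers": -1,"translation": [-20,-11,-20],"roll": 0},
    {"fingers": -1,"translation": [-20,-11,-20],"roll": 0},
    {"fingers": -1,"translation": [-20,-11,-20],"roll": 0},
    {"fingers": -1,"translation": [-20,-11,-20],"roll": 0},
  ],
)

```text
clock: 22.88
eef_pos: [0.4352, -0.0206, 0.2654]
tool_rot: [0.998, -0.07, 0.0, 0.0]
ft_force: [-0.2, 0.3, 0.2]
grip_width: 0.085
```

Run:
```python
from h import *
d=pickle.load(open("d0.pkl","rb"))
H=[.094,.08,.066,.052];S={};ims=[]
for n in("scene","side"):
    c=bot.camera(n);ims.append(c["pixels"][100:420,190:510]);
    M=[rect(d[n],b,.01)[:2] for b in sorted(blobs(d[n],"g"),key=lambda b:rect(d[n],b,.01)[1])]
    for i in range(4):
        exp=proj(c,[*(M[i]/1000),H[i]])[0]
        B=blobs(c,"y",60);b=min(B,key=lambda q:np.hypot(*(q.reshape(-1,2).mean(0)-exp)))
        r=rect(c,b,H[i]);print(n,i+1,"mark",M[i].round(1),"coil top",r.round(1),"off",(r[:2]-M[i]).round(1))
    print("start/end diff at transformer+tape px:",end=" ")
    for P in([.602,-.271,.035],[.672,.225,.015]):
        u,v=proj(c,P)[0].astype(int);a=slice(v-22,v+22),slice(u-15,u+15)
        print((np.abs(c["pixels"][a].astype(int)-d[n]["pixels"][a]).max(2)>40).mean().round(3),end=" ")
    print()
cv2.imwrite("pics/end.png",np.hstack(ims)[:,:,::-1]);go(0,0,0)
```

```text
Traceback (most recent call last):
ValueError: min() iterable argument is empty
```

>>> play_rows(
  motion=[
    {"fingers": -1,"translation": [-3,-4,0],"roll": -7},
    {"fingers": -1,"translation": [-34,-45,0],"roll": -80},
    {"fingers": -1,"translation": [-34,-45,0],"roll": -80},
    {"fingers": -1,"translation": [-34,-45,0],"roll": -80},
    {"fingers": -1,"translation": [-34,-45,0],"roll": -80},
    {"fingers": -1,"translation": [-34,-45,0],"roll": -80},
    {"fingers": -1,"translation": [-34,-45,0],"roll": -80},
    {"fingers": -1,"translation": [-34,-45,0],"roll": -80},
    {"fingers": -1,"translation": [-34,-45,0],"roll": -80},
    {"fingers": -1,"translation": [-34,-45,0],"roll": -80},
    {"fingers": -1,"translation": [-34,-45,0],"roll": -80},
    {"fingers": -1,"translation": [-34,-45,0],"roll": -80},
    {"fingers": -1,"translation": [-34,-45,0],"roll": -80},
    {"fingers": -1,"translation": [-34,-45,0],"roll": -80},
    {"fingers": -1,"translation": [-34,-45,0],"roll": -80},
    {"fingers": -1,"translation": [-34,-45,0],"roll": -80},
    {"fingers": -1,"translation": [-34,-45,0],"roll": -80},
    {"fingers": -1,"translation": [-34,-45,0],"roll": -80},
  ],
)

```text
clock: 24.43
eef_pos: [0.1614, 0.472, 0.265]
tool_rot: [0.81, 0.587, -0.0, 0.0]
ft_force: [0.3, 0.1, -0.4]
grip_width: 0.0853
```

Run:
```python
from h import *
d=pickle.load(open("d0.pkl","rb"))
H=[.094,.08,.066,.052];C={n:bot.camera(n) for n in("scene","side")}
cv2.imwrite("pics/end.png",np.hstack([C[n]["pixels"][100:420,190:510] for n in C])[:,:,::-1]);go(0,0,0)
for n,c in C.items():
    M=[rect(d[n],b,.01)[:2] for b in sorted(blobs(d[n],"g"),key=lambda b:rect(d[n],b,.01)[1])]
    B=blobs(c,"y",60)
    for i in range(4):
        if not B: print("none");continue
        exp=proj(c,[*(M[i]/1000),H[i]])[0]
        b=min(B,key=lambda q:np.hypot(*(q.reshape(-1,2).mean(0)-exp)))
        r=rect(c,b,H[i]);print(n,i+1,"mark",M[i].round(1),"coil top",r.round(1),"off",(r[:2]-M[i]).round(1))
    print("changed share, transformer and tape:",end=" ")
    for P in([.602,-.271,.035],[.672,.225,.015]):
        u,v=proj(c,P)[0].astype(int);a=slice(v-22,v+22),slice(u-15,u+15)
        print((np.abs(c["pixels"][a].astype(int)-d[n]["pixels"][a]).max(2)>40).mean().round(3),end=" ")
    print()
```

```text
tcp [161.4 472.  265.5] phi 71.9 w 85.3 F [ 0.7 -0.3 -0.5] t 24.5333 shift [-49.88  -0.64  26.55] roll 0
none
none
none
none
changed share, transformer and tape: 0.139 0.0 
side 1 mark [ 617.2 -158.5] coil top [ 616.4 -158.    48.7   58.2   -8.4] off [-0.8  0.5]
side 2 mark [629.9 -68.3] coil top [628.3 -69.9  42.3  52.4  -8.8] off [-1.6 -1.6]
side 3 mark [642.4  20.3] coil top [641.5  17.7  36.6  47.1  -8.7] off [-0.9 -2.6]
side 4 mark [655.  108.8] coil top [654.  106.8  30.2  41.1  -8.4] off [-0.9 -2.1]
changed share, transformer and tape: 0.0 0.115
```

View pics/end.png

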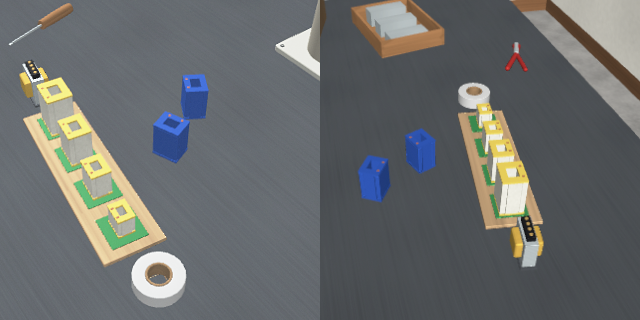

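The final view (scene left, side right) shows all four coils standing on the marks in order: largest at the transformer end (scene crop 55,105), smallest at the tape end (122,215). The scene mask found no yellow, so I'll check that.

Run:
```python
from h import *
d=pickle.load(open("d0.pkl","rb"));n="scene";H=[.094,.08,.066,.052]
c=bot.camera(n)
m=cv2.inRange(cv2.cvtColor(c["pixels"],cv2.COLOR_RGB2HSV),(20,110,100),(36,255,255))
m[:, :215]=0
cs=[x for x in cv2.findContours(m,cv2.RETR_EXTERNAL,cv2.CHAIN_APPROX_NONE)[0]]
print([(cv2.boundingRect(x),cv2.contourArea(x)) for x in cs if len(x)>15])
M=[rect(d[n],b,.01)[:2] for b in sorted(blobs(d[n],"g"),key=lambda b:rect(d[n],b,.01)[1])]
for i in range(4):
    exp=proj(c,[*(M[i]/1000),H[i]])[0]
    b=min([x for x in cs if len(x)>25],key=lambda q:np.hypot(*(q.reshape(-1,2).mean(0)-exp)))
    r=rect(c,b,H[i]);print(i+1,"px",exp.round(),M[i].round(1),r.round(1),"off",(r[:2]-M[i]).round(1))
p=c["pixels"];print([p[int(v),int(u)].tolist() for u,v in((245,182),(268,224))])
```

```text
[((307, 334, 11, 5), 4.5), ((297, 299, 28, 25), 373.5), ((282, 292, 21, 8), 9.0), ((270, 254, 32, 26), 431.0), ((248, 214, 34, 26), 471.0), ((215, 173, 8, 25), 104.5), ((227, 167, 35, 37), 580.0)]
1 px [244. 190.] [ 618.4 -155. ] [ 614.7 -177.7   48.7  106.4   -8.3] off [ -3.7 -22.7]
2 px [263. 226.] [631.3 -66.2] [630.4 -65.3  41.9  51.8  -8.5] off [-0.9  0.9]
3 px [286. 266.] [644.   23.2] [644.4  21.5  37.6  46.8  -7. ] off [ 0.5 -1.6]
4 px [311. 311.] [656.5 112.6] [656.2 112.5  31.2  39.8  -8.2] off [-0.3 -0.1]
[[247, 243, 139], [157, 154, 133]]
```

```bash
python3 -c "
from workcell import bot
print(bot.job_done())"
```

```text
the job is handed in; nothing more can be done
None
```

All four coils are standing upright on the green marks in order of size, largest next to the transformer and smallest next to the tape roll. I handed the job in at about 24.6 s; no verdict was given. I lowered each coil until the wrist force showed contact before releasing it, and the arm ended clear of everything.

**Position checks**
- **Side camera:** every coil is within about 3 mm of its mark's centre, against the 12 mm limit.
- **Scene camera:** marks 2, 3 and 4 agree, within about 2 mm.
- **Mark 1 (scene camera):** this check failed. The coil's yellow flange merged with the yellow transformer in the mask and gave a false 23 mm offset. For this coil I relied on the side camera (1 mm off) and the arm's position at release.
- **First scene check:** my first colour mask found no yellow in the scene picture, so I widened its thresholds for the readings above.

**Transformer and tape roll:** the tape roll's patch was unchanged in the scene view and the transformer's in the side view. The other view of each changed by 11–14 %, which I put down to the newly placed coils covering them.

**Camera bias:** the wrist camera read about 2–3 mm high in x and y compared with the fixed cameras, and I corrected for that when placing.

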